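# Pack up and wedge the tilting table off its rests

## Robot

A 7-joint arm with a two-finger parallel gripper is mounted at the origin on a cart in front of the work surface, level with it; the furniture and walls round the work are solid. World frame = base frame: x ahead of the robot, y to its left, z up, the work surface at z = 0. Lengths are in m, angles in rad, forces in N, time in s.
With the tool pointing down it reaches from about 0.425 to 0.925 m from the base axis. Payload 6.8 kg.
Tool frame: the origin (TCP) lies on the centre line of the jaws, within the pads' length; the fingertips stand 17 mm ahead of it and the grasp point (between the pads) lies 2 mm behind it; z points along the fingers, x is the direction in which the jaws open and shut, and the axes are right-handed (so a half turn about z gives the same grasp; the last joint's range is limited). The gripper opens to 85 mm and grips with 20 to 120 N. Pads are 22 mm wide; open, the fingers measure 114 mm over their backs; the gripper's body (76 mm by 85 mm) begins 54 mm behind the grasp point. The pads swing forward as they close: fully open they stand 13 mm farther back than shut.
Start: joints at [-1.249, 0.477, 0.022, 1.555, -0.011, 1.109, -0.083], TCP at [0.281, 0.614, 0.248] pointing down, gripper open.
Joint ranges: [-2.96, 2.96], [-0.34, 2.1], [-1.41, 1.46], [0.24, 2.44], [-1.37, 4.51], [0.17, 1.92], [-2.96, 2.96]. Speed limits (rad/s): [2.39, 2.39, 3.14, 3.14, 3.14, 3.14, 3.14].

## Interface

Orientations are given as a rotation vector (axis times angle).
In Python, from bench import r gives the robot as it stands.
- The arm moves only by the tool arm_command, never from a script. Its argument "increments" is a list of rows, each a list of 3 entries, a list of its own where there are three numbers: the shift along the world's x, y, z in m, then the turn, a rotation vector about the world's x, y, z in rad, then the opening in per cent of the stroke, from 0 (shut) to 100 (fully open). A call has 1 to 10 rows; each row is the pose to reach, as a shift and turn from the pose commanded when the call began; what a row does not reach only later rows make up. A row lasts 1/10 s, in which the tool goes at most 50 mm and 8.59 degrees, less where a joint would pass 70% of its speed; a pose out of reach is approached as far as the arm can. A call with a gripper value outside its range is refused whole. The fingers move at their own pace and stop on an object; "newtons" is the grip in N (left out, the last holds). Time passes only in rows, so rows that repeat a pose let the fingers close. It gives the time, the measured TCP pose, the force and the opening at its end, in the units of the state.
- r.get_obs(): the state, without advancing time (a new reading comes with each control period).
- r.grab_frame(name): name is "side" or "top" or "wrist"; returns the picture (420x560x3 uint8, blue, green, red); there is no depth.
- r.camera_model(name): a dict with "camera_matrix" (3x3 intrinsics, pixels), "D" ([k1, k2, p1, p2, k3] as OpenCV has them; the pictures are not rectified), "camera_from_world" (4x4, takes a point from world to camera coordinates). Camera axes: x right, y down, z forward; pixel columns grow to the right and rows downward; lengths in m; the calibration is good to about 2 mm. A picture is of the moment at which its call begins: read the wrist's pose just before it. camera_model takes no time and is no camera call; for the wrist camera it gives the pose at the moment of the call.
- r.hand_in(): hands the job in, once; it reports no verdict.
The state is a dict: "clock": time; "joints": joint angles; "qvel": joint speeds; "tau": joint torques, N m; "tcp_pos": TCP position; "orientation": TCP orientation; "contact_force": force on the tool from outside, world axes, zero at the start; "moment": the same for the moment, N m; "grip_width": finger opening in m.
Only numpy, scipy, OpenCV 4.12 (cv2) and the standard library are available. Lean on these libraries where they do the work, as an engineer would, in place of code of your own. Each camera call takes 0.05 s, during which the arm holds its last target. There are 200 camera calls.

## Task

The hinged plate of the tilting table must come just off its rest buttons so that they can be changed: finish the packing under its overhanging front edge by laying the two loose wooden strips, side by side with a gap, crosswise on the two lying there, ends reaching under the edge, and let go. Then set the wedge flat on the packing and push it, thin end first, under the edge until that has risen a few millimetres, at most 8. Finish still holding the wedge there, the plate carried by it alone; do not touch the plate and leave the other things alone.

Things in the scene. Friction and masses are not known exactly. Their poses are not given: they have to be found in the camera images.
- tilt_table: Grey cast base of the tilting table, fixed to the bench. Origin on the bench below the middle of the plate's front lower edge; x points level from that edge straight back to the hinge (the way to push the wedge), y left along the edge, z up. Below the plate it is free from x = 0 to 58 mm; base (20 mm high, 124 wide), two rest buttons (at y +-45) and hinge take x = 58 to 165 mm.
- tilt_plate: Hinged aluminium plate, 150 mm wide (y), 12 mm thick, about 1 kg with the work holder and watch movement fixed on it (22 mm high, 40 to 82 mm behind the edge). Lies on the rest buttons by its weight, underside 42 mm above the bench; 3 to 7 N up at the front edge lifts it. Origin on the hinge axis, 152 mm behind the edge, 48 mm up; axes as tilt_table's when down.
- plate_edge (a point): Middle of the plate's front lower edge, the edge to be lifted: 42 mm above the bench when the plate is down. The top of the finished packing is 32 mm above the bench, so 10 mm below it.
- strip_low_front: A plain beech packing strip, square-edged, 120 x 18 x 16 mm (x along its length, y across, z its height of 16). Loose, already lying on the bench along the table's y, about 75 mm in front of the plate's edge and centred on it within 5 mm. Origin at the centre of its underside.
- strip_low_rear: A plain beech packing strip, square-edged, 120 x 18 x 16 mm (x along its length, y across, z its height of 16). Loose, already lying on the bench along the table's y, its centre about 12 mm behind the plate's edge and centred on it within 5 mm. Origin at the centre of its underside.
- strip_a: A plain beech packing strip, square-edged, 120 x 18 x 16 mm (x along its length, y across, z its height of 16). Loose on the bench, to be laid on the two lower strips, along the table's x; centred about 38 mm in front of the plate's edge it rests on both and its far end reaches 22 mm under the edge. Origin at the centre of its underside.
- strip_b: A plain beech packing strip, square-edged, 120 x 18 x 16 mm (x along its length, y across, z its height of 16). The second strip to lay, like strip_a. 44 to 50 mm between the two strips' centre lines leaves room for a finger (13 mm) between them and carries the 60 mm wide wedge on both. Origin at the centre of its underside.
- wedge: White slippery polymer wedge, 100 g, 60 mm wide, flat underside; 3 mm thick at the tip, rising 1 in 4 to 25.5 mm, 90 mm behind the tip. Origin under the middle of the tip edge; x points forward out of the tip. Flat on the packing it meets the plate when the tip is 28 mm past the edge; each further 4 mm lifts the edge 1 mm. Takes 3 to 10 N; does not slide back by itself.
- wedge_grip (a point): Centre of the black rubber grip block on the wedge's thick end, 108 mm behind the tip edge, 13 mm above the underside. The block is 36 mm long, 30 mm wide across the wedge's y, 26 mm high, its underside flush with the wedge's; grip it from above.
- loupe: Black eye loupe, 36 mm across, 30 mm high, standing on the bench; a bystander. Origin at the centre of its underside.
- oil_pot: Small black oil pot with a red lid, 28 mm across, 20 mm high; a bystander. Origin at the centre of its underside.
- ring_holder: Flat grey holder ring, 50 mm across, 7 mm high, lying on the bench; a bystander. Origin at the centre of its underside.

How it is judged:
By the outcome, as a careful person would: the job done as asked, in the order asked, and still so for the second after the job is handed in, while the arm keeps its last pose, push and grip.
It also fails if it takes over 72 s, if anything falls off the work surface, if the arm or the gripper's body presses on something with over 40 N, if the wrist force passes 120 N, or if a joint passes its speed limit or range.

## Working session

There is one attempt and no reset: what is moved stays moved. The work goes in short steps, Python scripts to look and compute and a tool call to move; the robot and the scene stay as the last step left them, time stands still between calls to the robot, and variables do not carry over. Pictures are saved under pics/ and viewed, about 8 in all and at most 12, crops included, and the job is handed in when it is done.

Besides the shell and the picture viewer there is one more tool, called after "Request:" as name([rows], argument=value, ...), one row to a line, values as JSON. arm_command: Moves the arm, as the interface text tells. Its arguments: {"type":"object","properties":{"increments":{"type":"array","items":{"type":"array"}},"newtons":{"type":"number"}},"required":["increments"]}

```bash
ls; mkdir -p pics; python3 - <<'E'
from bench import r
import cv2,numpy as np
o=r.get_obs(); print({k:np.round(v,3).tolist() for k,v in o.items()})
for n in("top","side"):
    cv2.imwrite(f"pics/{n}0.png",r.grab_frame(n)); m=r.camera_model(n); print(n,m)
E
```

```text
pics
{'clock': 0.0, 'joints': [-1.249, 0.478, 0.022, 1.556, -0.012, 1.109, -0.083], 'qvel': [0.0, 0.001, -0.0, -0.0, 0.001, 0.0, -0.0], 'tau': [-0.0, -59.645, 1.608, -28.119, 0.012, 0.009, -0.0], 'tcp_pos': [0.281, 0.613, 0.247], 'orientation': [2.643, 1.696, -0.002], 'contact_force': [-0.259, 0.28, -0.483], 'moment': [0.022, 0.02, -0.059], 'grip_width': 0.085}
top {'camera_matrix': array([[406.76494458,   0.        , 280.0362818 ],
       [  0.        , 406.76494458, 215.98723081],
       [  0.        ,   0.        ,   1.        ]]), 'D': array([0.04152375, 0.        , 0.        , 0.        , 0.        ]), 'camera_from_world': array([[ 0.02101156, -0.99971214, -0.01158198,  0.09722536],
       [-0.9813255 , -0.01840686, -0.19147182,  0.55826446],
       [ 0.19120352,  0.01538881, -0.98142977,  1.1711961 ],
       [ 0.        ,  0.        ,  0.        ,  1.        ]])}
side {'camera_matrix': array([[449.96619434,   0.        , 279.21075137],
       [  0.        , 449.96619434, 213.81470547],
       [  0.        ,   0.        ,   1.        ]]), 'D': array([0.01116343, 0.        , 0.        , 0.        , 0.        ]), 'camera_from_world': array([[ 0.89098638, -0.45355953, -0.02066437, -0.44492286],
       [-0.21855371, -0.38855105, -0.89513259,  0.22708936],
       [ 0.39796675,  0.80206722, -0.44532082,  0.83607536],
       [ 0.        ,  0.        ,  0.        ,  1.        ]])}
```

View pics/top0.png

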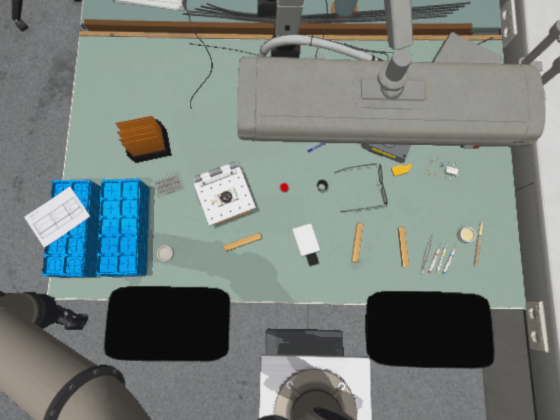

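View pics/side0.png

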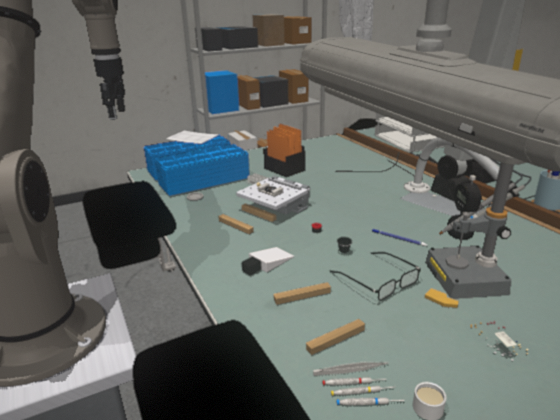

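The top view shows the plate centred near (224,194), with the front strip at (242,242). The wedge is at (306,240) with its grip at (312,259), and the loose strips are at (357,242) and (404,247). The side view confirms this and shows the lamp hanging behind.

```bash
cat > h.py <<'E'
from bench import r
import cv2,numpy as np
from scipy.spatial.transform import Rotation as R
def p2w(m,px,z):
    "pixels -> world points on plane(s) z"
    u=cv2.undistortPoints(np.float64(px).reshape(-1,1,2),m["camera_matrix"],m["D"])[:,0]
    T=m["camera_from_world"];A=T[:3,:3].T;c=-A@T[:3,3]
    d=np.c_[u,np.ones(len(u))]@A.T
    return c+d*((z-c[2])/d[:,2])[:,None]
def w2p(m,P):
    T=m["camera_from_world"]
    return cv2.projectPoints(np.float64(P).reshape(-1,1,3),cv2.Rodrigues(T[:3,:3])[0],T[:3,3],m["camera_matrix"],m["D"])[0][:,0]
def blobs(img,lo,hi,amin=60):
    k=cv2.inRange(cv2.cvtColor(img,cv2.COLOR_BGR2HSV),lo,hi)
    n,l,s,c=cv2.connectedComponentsWithStats(k)
    return [(c[i],s[i],cv2.minAreaRect(np.argwhere(l==i)[:,::-1].astype(np.float32))) for i in range(1,n) if s[i,4]>=amin]
def state():
    o=r.get_obs();M=R.from_rotvec(o["orientation"]).as_matrix()
    print("t",round(o["clock"],2),"tcp",np.round(o["tcp_pos"],4),"x",np.round(M[:,0],3),"z",np.round(M[:,2],3),"F",np.round(o["contact_force"],1),"w",round(o["grip_width"],4),"j",np.round(o["joints"],2));return o,M
E
python3 - <<'E'
from h import *
m=r.camera_model("top");I=cv2.imread("pics/top0.png")
for c,s,q in blobs(I,(8,90,90),(28,255,255)):
    b=p2w(m,cv2.boxPoints(q),.014);print(np.round(c),s[4],np.round(b[:,:2],3).tolist(),np.round(b.mean(0),3))
print("wedge",p2w(m,[(294,229),(312,225),(319,249),(300,254)],.01).round(3).tolist(),p2w(m,[(312,259)],.026).round(3))
print("plate",p2w(m,[(194,176),(237,163),(256,206),(206,224)],.054).round(3).tolist())
print("oil,loupe,ring",p2w(m,[(284,187),(322,186),(165,253)],.02).round(3).tolist())
o,M=state();mw=r.camera_model("wrist");T=mw["camera_from_world"]
c=-T[:3,:3].T@T[:3,3];print("cam in tool",M.T@(c-o["tcp_pos"]),"\n",T[:3,:3]@M,mw["camera_matrix"][0])
E
```

```text
[180.  24.] 895 [[1.211, 0.786], [1.23, 0.788], [1.232, 0.147], [1.213, 0.147]] [1.222 0.467 0.014]
[342.  26.] 438 [[1.214, 0.055], [1.233, 0.055], [1.235, -0.235], [1.216, -0.235]] [ 1.224 -0.09   0.014]
[441.  26.] 285 [[1.231, -0.325], [1.23, -0.516], [1.216, -0.515], [1.216, -0.324]] [ 1.223 -0.42   0.014]
[176.  34.] 932 [[1.171, 0.799], [1.19, 0.801], [1.192, 0.149], [1.173, 0.149]] [1.182 0.474 0.014]
[351.  37.] 363 [[1.192, 0.034], [1.194, -0.237], [1.175, -0.237], [1.174, 0.034]] [ 1.184 -0.101  0.014]
[430.  37.] 170 [[1.19, -0.324], [1.19, -0.436], [1.176, -0.435], [1.176, -0.323]] [ 1.183 -0.379  0.014]
[481.  37.] 168 [[1.19, -0.481], [1.189, -0.611], [1.175, -0.61], [1.175, -0.481]] [ 1.182 -0.546  0.014]
[141. 135.] 1365 [[0.863, 0.649], [0.896, 0.517], [0.778, 0.485], [0.746, 0.615]] [0.821 0.567 0.014]
[383. 153.] 68 [[0.785, -0.178], [0.794, -0.182], [0.766, -0.254], [0.757, -0.251]] [ 0.776 -0.216  0.014]
[401. 169.] 163 [[0.731, -0.237], [0.748, -0.3], [0.716, -0.306], [0.699, -0.244]] [ 0.723 -0.272  0.014]
[357. 243.] 221 [[0.43, -0.11], [0.545, -0.128], [0.54
[... 275 characters left out ...]
 0.065, 0.01], [0.538, 0.009, 0.01], [0.464, -0.013, 0.01], [0.447, 0.045, 0.01]] [[0.431 0.01  0.026]]
plate [[0.677, 0.375, 0.054], [0.721, 0.245, 0.054], [0.586, 0.182, 0.054], [0.528, 0.33, 0.054]]
oil,loupe,ring [[0.656, 0.098, 0.02], [0.661, -0.021, 0.02], [0.442, 0.457, 0.02]]
t 0.1 tcp [0.2811 0.6132 0.2474] x [ 0.417  0.909 -0.002] z [-0.001 -0.001 -1.   ] F [ 0.3 -0.  -0.1] w 0.0854 j [-1.25  0.48  0.02  1.56 -0.01  1.11 -0.08]
cam in tool [ 7.75360129e-05 -6.58667582e-02 -1.25878326e-01] 
 [[ 9.99999147e-01  2.76062767e-04 -1.27700360e-03]
 [-6.00372799e-04  9.65207987e-01 -2.61482660e-01]
 [ 1.16038845e-03  2.61483204e-01  9.65207329e-01]] [372.18686517   0.         279.98621391]
```

Request:
arm_command([
  [[0.045,-0.08,0],[0,0,0.14],100],
  [[0.09,-0.155,0],[0,0,0.28],100],
  [[0.13,-0.23,0],[0,0,0.42],100],
  [[0.17,-0.3,0],[0,0,0.56],100],
  [[0.2,-0.36,0],[0,0,0.7],100],
  [[0.22,-0.385,0],[0,0,0.8],100],
  [[0.22,-0.385,0],[0,0,0.8],100],
  [[0.22,-0.385,0],[0,0,0.8],100],
  [[0.22,-0.385,0],[0,0,0.8],100],
  [[0.22,-0.385,0],[0,0,0.8],100],
])

```text
clock: 1.1
tcp_pos: [0.5045, 0.2211, 0.2481]
orientation: [1.787, 2.58, -0.003]
contact_force: [-0.7, 0.1, 0.7]
grip_width: 0.0858
```

```bash
python3 - <<'E'
from h import *
state();m=r.camera_model("wrist");np.save("w1.npy",m,allow_pickle=True);I=r.grab_frame("wrist");cv2.imwrite("pics/w1.png",I)
E
```

```text
t 1.1 tcp [0.5045 0.2211 0.2481] x [-0.351  0.936 -0.004] z [ 0.001 -0.003 -1.   ] F [-0.7  0.1  0.7] w 0.0858 j [-0.55  0.27  0.03  1.86 -0.    1.01  1.41]
```

View pics/w1.png

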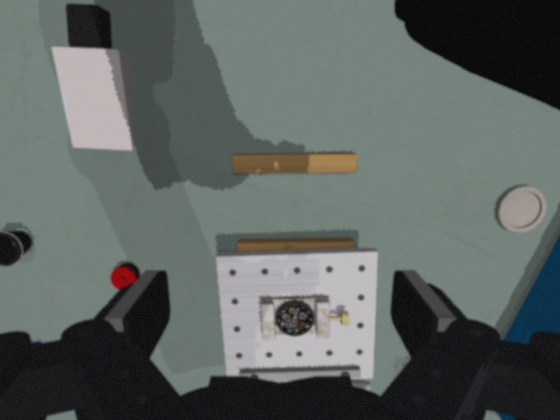

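The wrist view shows the plate's front top edge running from (217,256) to (377,250). The front strip is at (294,163), the rear strip peeks out at row 245, and the wedge is at (53..132, 47..150) with its grip at (90,22).

```bash
python3 - <<'E'
from h import *
m=np.load("w1.npy",allow_pickle=True).item();I=cv2.imread("pics/w1.png")
for c,s,q in blobs(I,(8,70,50),(28,255,255),300):
    if s[4]<5000: b=p2w(m,cv2.boxPoints(q),.016);print(c.round(),s,np.round(b[:,:2],4).tolist(),b.mean(0).round(4))
e=p2w(m,[(217,256),(377,250),(374,380),(227,378)],.054);print("edge",e.round(4).tolist(),"mid",(e[0]+e[1])/2,"ang",np.degrees(np.arctan2(*(e[1]-e[0])[[1,0]])),np.linalg.norm(e[1]-e[0]))
for px,z in[((233,154),.016),((356,154),.016),((356,173),.016),((233,174),.016),((238,240),.016),((356,239),.016)]:print(px,p2w(m,[px],z)[0].round(4))
print("wedge tip",p2w(m,[(72,150),(132,150)],.003).round(4).tolist(),"thick",p2w(m,[(53,47),(120,49)],.0255).round(4).tolist(),"grip top",p2w(m,[(68,4),(109,7),(68,40)],.026).round(4).tolist())
E
```

```text
[295. 163.] [ 232  153  125   21 2399] [[0.4943, 0.1676], [0.4516, 0.2782], [0.4688, 0.2859], [0.5121, 0.1738]] [0.4817 0.2264 0.016 ]
[293. 244.] [ 237  238  118   14 1317] [[0.5744, 0.1999], [0.5306, 0.3104], [0.5426, 0.3158], [0.5868, 0.2043]] [0.5586 0.2576 0.016 ]
edge [[0.5825, 0.1879, 0.054], [0.5253, 0.3233, 0.054], [0.6554, 0.3798, 0.054], [0.7058, 0.2384, 0.054]] mid [0.55386434 0.25561673 0.054     ] ang 112.88856159340837 0.1470399842700975
(233, 154) [0.4944 0.1687 0.016 ]
(356, 154) [0.453  0.2788 0.016 ]
(356, 173) [0.4698 0.2861 0.016 ]
(233, 174) [0.5126 0.1749 0.016 ]
(238, 240) [0.5749 0.2013 0.016 ]
(356, 239) [0.5317 0.3132 0.016 ]
wedge tip [[0.5486, 0.0155, 0.003], [0.5276, 0.0722, 0.003]] thick [[0.4596, -0.0094, 0.0255], [0.4409, 0.0471, 0.0255]] grip top [[0.4212, -0.0043, 0.026], [0.4116, 0.0298, 0.026], [0.4494, 0.0022, 0.026]]
```

```bash
python3 - <<'E'
from h import *
m=np.load("w1.npy",allow_pickle=True).item();g=cv2.cvtColor(cv2.imread("pics/w1.png"),cv2.COLOR_BGR2HSV).astype(int)
g=g[:,:,2]-g[:,:,1]
P=[]
for c in range(222,374,2):
    d=g[249:262,c]-g[246:259,c]; P.append((c,247.5+np.argmax(d)))
P=np.float32(P)
vx,vy,x0,y0=cv2.fitLine(P,cv2.DIST_HUBER,0,.01,.01).ravel()
print(P[::8].tolist(),vy/vx)
e=p2w(m,[(c,y0+(c-x0)*vy/vx) for c in(217,297,377)],.054);print(e.round(4).tolist(),np.degrees(np.arctan2(*(e[2]-e[0])[[1,0]])))
for z in (P[:,1]-y0-(P[:,0]-x0)*vy/vx).reshape(-1,19): print(z.round(1).tolist())
E
```

```text
[[222.0, 255.5], [238.0, 251.5], [254.0, 251.5], [270.0, 250.5], [286.0, 250.5], [302.0, 249.5], [318.0, 248.5], [334.0, 248.5], [350.0, 247.5], [366.0, 251.5]] -0.033755478
[[0.5796, 0.187, 0.054], [0.5513, 0.2548, 0.054], [0.5231, 0.3224, 0.054]] 112.65540299658376
[2.700000047683716, 2.700000047683716, 2.799999952316284, 2.9000000953674316, 3.0, 3.0, 3.0999999046325684, 3.200000047683716, -0.800000011920929, -0.699999988079071, -0.6000000238418579, -0.6000000238418579, -0.5, -0.4000000059604645, -0.4000000059604645, -1.2999999523162842, -0.20000000298023224, -0.20000000298023224, 2.9000000953674316]
[3.0, 3.0, 3.0999999046325684, -0.800000011920929, -0.800000011920929, -0.699999988079071, -0.6000000238418579, -0.6000000238418579, -0.5, -0.4000000059604645, -0.4000000059604645, 3.700000047683716, -1.2000000476837158, -0.20000000298023224, -1.100000023841858, -1.0, -1.0, -0.8999999761581421, 0.20000000298023224]
[-0.800000011920929, -0.699999988079071, -0.6000000238418579, -0.6000000238418579, -0.5, -0.4000000059604645, -0.30000001192092896, -0.30000001192092896, -1.2000000476837158, -1.100000023841858, -1.100000023841858, 3.0, -0.8999999761581421, -0.8999999761581421, -0.800000011920929, -0.699999988079071, -0.699999988079071, -0.6000000238418579, -0.5]
[-0.5, -0.4000000059604645, -0.30000001192092896, -0.30000001192092896, -0.20000000298023224, -0.10000000149011612, -0.10000000149011612, -1.0, -0.8999999761581421, 3.0999999046325684, 3.200000047683716, 3.299999952316284, 3.299999952316284, 3.4000000953674316, 3.5, 3.5, 3.5999999046325684, 3.700000047683716, 2.700000047683716]
```

Request:
arm_command([
  [[0,-0.05,0],[0,0,0],50],
  [[-0.005,-0.1,0],[0,0,0],50],
  [[-0.01,-0.15,0],[0,0,-0.1],50],
  [[-0.015,-0.2,-0.02],[0,0,-0.2],50],
  [[-0.02,-0.25,-0.05],[0,0,-0.3],50],
  [[-0.02,-0.3,-0.08],[0,0,-0.4],50],
  [[-0.02,-0.35,-0.1],[0,0,-0.53],50],
  [[-0.02,-0.35,-0.1],[0,0,-0.53],50],
  [[-0.02,-0.35,-0.1],[0,0,-0.53],50],
  [[-0.02,-0.35,-0.1],[0,0,-0.53],50],
])

```text
clock: 2.15
tcp_pos: [0.4813, -0.1202, 0.148]
orientation: [-2.39, -2.037, 0.0]
contact_force: [1.2, 0.3, -0.3]
grip_width: 0.0427
```

```bash
python3 - <<'E'
from h import *
state();m=r.camera_model("wrist");np.save("w2.npy",m,allow_pickle=True);I=r.grab_frame("wrist");cv2.imwrite("pics/w2.png",I)
for c,s,q in blobs(I,(8,70,50),(28,255,255),800):
    b=p2w(m,cv2.boxPoints(q),.016);print(c.round(),s,np.round(b[:,:2],4).tolist(),b.mean(0).round(4))
E
```

```text
t 2.15 tcp [ 0.4813 -0.1202  0.148 ] x [0.158 0.987 0.001] z [-0.001  0.001 -1.   ] F [ 1.2  0.3 -0.3] w 0.0427 j [-0.1   0.32  0.27  2.08 -0.12  0.75  1.65]
[271. 210.] [ 257  132   28  161 3962] [[0.4261, -0.1267], [0.4287, -0.1092], [0.5467, -0.127], [0.5437, -0.1467]] [ 0.4863 -0.1274  0.016 ]
[ 84. 226.] [  41  150   85  157 5113] [[0.418, -0.279], [0.4139, -0.2548], [0.5333, -0.2461], [0.5393, -0.2729]] [ 0.4761 -0.2632  0.016 ]
```

View pics/w2.png

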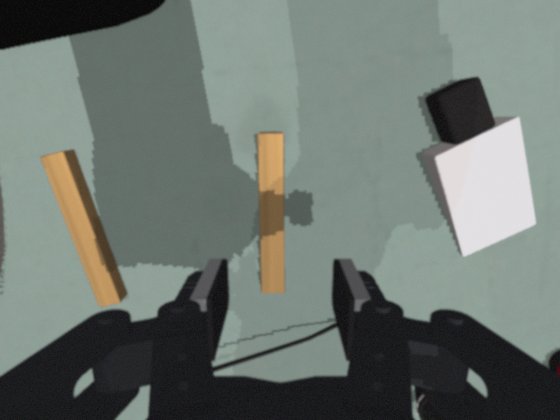

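The wrist view shows strip_a centred at (271,210) between the jaws, strip_b at (84,226) and the wedge at upper right. I'll grip strip_a now.

Request:
arm_command([
  [[0.005,-0.0075,-0.04],[0,0,0],50],
  [[0.005,-0.0075,-0.08],[0,0,0],50],
  [[0.005,-0.0075,-0.11],[0,0,0],50],
  [[0.005,-0.0075,-0.128],[0,0,0],50],
  [[0.005,-0.0075,-0.128],[0,0,0],50],
  [[0.005,-0.0075,-0.128],[0,0,0],10],
  [[0.005,-0.0075,-0.128],[0,0,0],10],
  [[0.005,-0.0075,-0.128],[0,0,0],10],
  [[0.005,-0.0075,-0.128],[0,0,0],10],
  [[0.005,-0.0075,-0.128],[0,0,0],10],
], newtons=40)

```text
clock: 3.2
tcp_pos: [0.4875, -0.1285, 0.0217]
orientation: [2.39, 2.037, 0.004]
contact_force: [-0.3, 2.8, 8.2]
grip_width: 0.0171
```

```bash
python3 - <<'E'
from h import *
state()
E
```

```text
t 3.2 tcp [ 0.4875 -0.1285  0.0217] x [0.159 0.987 0.001] z [ 0.003  0.    -1.   ] F [-0.3  2.8  8.2] w 0.0171 j [-0.02  0.55  0.19  2.13 -0.22  0.48  1.75]
```

Request:
arm_command([
  [[0,0,0.04],[0,0,0],10],
  [[0,0,0.08],[0,0,0],10],
  [[0,0.04,0.1],[0,0,0],10],
  [[0,0.08,0.1],[0,0,0.1],10],
  [[0,0.13,0.1],[0,0,0.2],10],
  [[-0.005,0.18,0.1],[0,0,0.3],10],
  [[-0.01,0.23,0.1],[0,0,0.4],10],
  [[-0.0105,0.28,0.1],[0,0,0.5],10],
  [[-0.0105,0.33,0.1],[0,0,0.537],10],
  [[-0.0105,0.378,0.1],[0,0,0.537],10],
])

```text
clock: 4.2
tcp_pos: [0.4756, 0.2513, 0.1212]
orientation: [1.764, 2.599, 0.002]
contact_force: [0.1, -0.2, -0.4]
grip_width: 0.0168
```

Request:
arm_command([
  [[0,0,0],[0,0,0],10],
  [[0,0,-0.03],[0,0,0],10],
  [[0,0,-0.055],[0,0,0],10],
  [[0,0,-0.07],[0,0,0],10],
  [[0,0,-0.078],[0,0,0],10],
  [[0,0,-0.078],[0,0,0],10],
  [[0,0,-0.078],[0,0,0],10],
])

```text
clock: 4.9
tcp_pos: [0.4763, 0.2492, 0.0431]
orientation: [1.766, 2.598, 0.002]
contact_force: [-0.8, 0.3, -0.3]
grip_width: 0.0171
```

```bash
python3 - <<'E'
from h import *
state();m=r.camera_model("wrist");np.save("w3.npy",m,allow_pickle=True);cv2.imwrite("pics/w3.png",r.grab_frame("wrist"))
s=r.grab_frame("side")[130:260,190:350];cv2.imwrite("pics/s3.png",cv2.resize(s,None,fx=4,fy=4,interpolation=2))
x=np.array([np.cos(np.radians(21.6)),np.sin(np.radians(21.6)),0]);y=np.array([-x[1],x[0],0])
o=r.get_obs();d=o["tcp_pos"]-[.552,.255,0];print("table frame",d@x,d@y,d[2])
E
```

```text
t 4.9 tcp [0.4763 0.2492 0.0431] x [-0.368  0.93   0.   ] z [ 0.001  0.001 -1.   ] F [-0.8  0.3 -0.3] w 0.0171 j [-0.64  0.54  0.05  2.03 -0.04  0.56  1.39]
table frame -0.07225786800121896 0.022632692935062603 0.04335898476253263
```

View pics/w3.png

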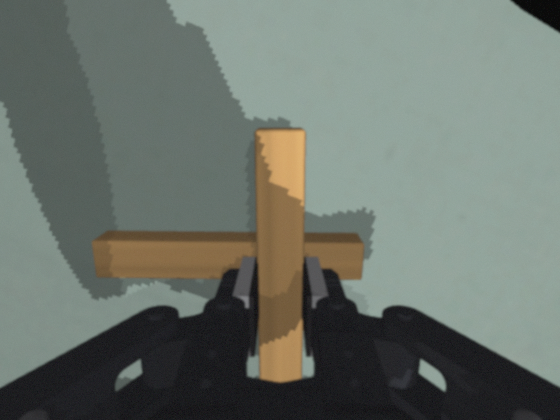

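The wrist view shows strip_a square to the front strip (rows 232-278), running from row 130 to 380 and clear above it. I'll slide it in, lower it and release.

Request:
arm_command([
  [[0,0,-0.002],[0,0,0],10],
  [[0.008,0.0032,-0.002],[0,0,0],10],
  [[0.016,0.0063,-0.002],[0,0,0],10],
  [[0.024,0.0094,-0.002],[0,0,0],10],
  [[0.032,0.0126,-0.002],[0,0,0],10],
  [[0.032,0.0126,-0.002],[0,0,0],10],
  [[0.032,0.0126,-0.0035],[0,0,0],10],
  [[0.032,0.0126,-0.005],[0,0,0],10],
  [[0.032,0.0126,-0.0058],[0,0,0],10],
  [[0.032,0.0126,-0.0058],[0,0,0],10],
])

```text
clock: 6.0
tcp_pos: [0.5076, 0.2616, 0.0378]
orientation: [-1.766, -2.598, -0.0]
contact_force: [-4.0, -2.1, 13.2]
grip_width: 0.0166
```

```bash
python3 - <<'E'
from h import *
state()
E
```

```text
t 6.0 tcp [0.5076 0.2616 0.0378] x [-0.368  0.93   0.   ] z [-0.  0. -1.] F [-4.  -2.1 13.2] w 0.0166 j [-0.62  0.59  0.05  1.96 -0.05  0.6   1.4 ]
```

Request:
arm_command([
  [[0,0,0.001],[0,0,0],10],
  [[0,0,0.001],[0,0,0],36],
  [[0,0,0.001],[0,0,0],36],
  [[0,0,0.001],[0,0,0],36],
  [[0,0,0.001],[0,0,0],36],
  [[0,0,0.02],[0,0,0],36],
  [[0,0,0.05],[0,0,0],36],
  [[0,0,0.09],[0,0,0],50],
  [[0,-0.02,0.13],[0,0,0],50],
  [[0,-0.05,0.15],[0,0,0],50],
])

```text
clock: 7.0
tcp_pos: [0.5089, 0.2139, 0.1899]
orientation: [1.76, 2.6, 0.008]
contact_force: [0.9, -0.1, 0.3]
grip_width: 0.0428
```

```bash
python3 - <<'E'
from h import *
state();m=r.camera_model("wrist");np.save("w4.npy",m,allow_pickle=True);I=r.grab_frame("wrist");cv2.imwrite("pics/w4.png",I)
E
```

```text
t 7.0 tcp [0.5089 0.2139 0.1899] x [-0.371  0.928  0.002] z [ 0.004  0.003 -1.   ] F [ 0.9 -0.1  0.3] w 0.0428 j [-0.57  0.34  0.08  1.92 -0.03  0.88  1.47]
```

View pics/w4.png

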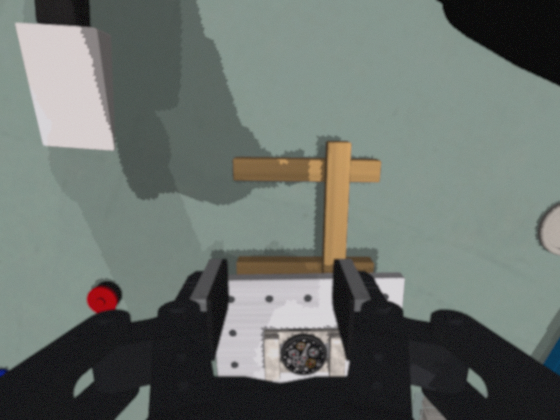

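Strip_a lies across both lower strips: its near end is at (338,142) and it runs under the plate edge at about (335,272).

```bash
python3 - <<'E'
from h import *
m=np.load("w4.npy",allow_pickle=True).item()
x=np.array([np.cos(np.radians(21.6)),np.sin(np.radians(21.6)),0]);y=np.array([-x[1],x[0],0]);E=np.array([.552,.255,0])
def tf(px,z):
    P=p2w(m,px,z)-E; return np.c_[P@x,P@y].round(4).tolist()
print("a top near corners",tf([(327,142),(350,142)],.032),"far at",tf([(324,270),(346,270)],.032))
print("low front",tf([(233,157),(380,161),(233,181),(380,182)],.016),"rear",tf([(238,258),(374,258)],.016))
print("edge",tf([(231,274),(403,273)],.054))
E
```

```text
a top near corners [[-0.0992, 0.0132], [-0.0993, 0.0305]] far at [[0.005, 0.0146], [0.005, 0.0328]]
low front [[-0.0858, -0.0597], [-0.083, 0.0586], [-0.0663, -0.0603], [-0.0659, 0.0598]] rear [[0.0011, -0.058], [0.0009, 0.0597]]
edge [[-0.0014, -0.0593], [-0.0024, 0.0724]]
```

Request:
arm_command([
  [[0,-0.05,0],[0,0,0],50],
  [[-0.01,-0.1,0],[0,0,-0.1],50],
  [[-0.02,-0.15,0],[0,0,-0.2],50],
  [[-0.0315,-0.2,0],[0,0,-0.307],50],
  [[-0.0315,-0.25,0],[0,0,-0.307],50],
  [[-0.0315,-0.3,0],[0,0,-0.307],50],
  [[-0.0315,-0.35,0],[0,0,-0.307],50],
  [[-0.0315,-0.4,-0.02],[0,0,-0.307],50],
  [[-0.0315,-0.44,-0.05],[0,0,-0.307],50],
  [[-0.0315,-0.4796,-0.076],[0,0,-0.307],50],
])

```text
clock: 8.05
tcp_pos: [0.4763, -0.2663, 0.1118]
orientation: [2.141, 2.297, 0.001]
contact_force: [1.2, 1.0, 0.2]
grip_width: 0.0424
```

Request:
arm_command([
  [[0,0,0],[0,0,0],50],
  [[0,0,0],[0,0,0],50],
])

```text
clock: 8.25
tcp_pos: [0.4751, -0.2653, 0.1116]
orientation: [-2.144, -2.293, 0.002]
contact_force: [0.0, -0.3, -0.6]
grip_width: 0.0425
```

```bash
python3 - <<'E'
from h import *
state();m=r.camera_model("wrist");I=r.grab_frame("wrist");cv2.imwrite("pics/w5.png",I)
for c,s,q in blobs(I,(8,70,50),(28,255,255),800):
    b=p2w(m,cv2.boxPoints(q),.016);print(c.round(),s,np.round(b[:,:2],4).tolist(),b.mean(0).round(4))
E
```

```text
t 8.25 tcp [ 0.4751 -0.2653  0.1116] x [-0.067  0.998  0.001] z [-0.003  0.    -1.   ] F [ 0.  -0.3 -0.6] w 0.0425 j [ 0.15  0.45  0.31  2.   -0.2   0.72  2.22]
[277. 217.] [ 262  127   30  185 5277] [[0.4177, -0.2794], [0.4166, -0.2626], [0.5354, -0.2537], [0.5367, -0.2729]] [ 0.4766 -0.2671  0.016 ]
```

Request:
arm_command([
  [[0.001,-0.001,-0.04],[0,0,0],50],
  [[0.001,-0.001,-0.07],[0,0,0],50],
  [[0.001,-0.001,-0.0895],[0,0,0],50],
  [[0.001,-0.001,-0.0895],[0,0,0],50],
  [[0.001,-0.001,-0.0895],[0,0,0],10],
  [[0.001,-0.001,-0.0895],[0,0,0],10],
  [[0.001,-0.001,-0.0895],[0,0,0],10],
  [[0.001,-0.001,-0.0895],[0,0,0],10],
  [[0.001,-0.001,-0.0895],[0,0,0],10],
], newtons=40)

```text
clock: 9.2
tcp_pos: [0.4787, -0.2656, 0.0249]
orientation: [2.14, 2.297, 0.003]
contact_force: [0.2, 2.2, 7.4]
grip_width: 0.0165
```

```bash
python3 - <<'E'
from h import *
state()
E
```

```text
t 9.2 tcp [ 0.4787 -0.2656  0.0249] x [-0.071  0.998 -0.001] z [ 0.003 -0.    -1.   ] F [0.2 2.2 7.4] w 0.0165 j [ 0.2   0.6   0.24  2.03 -0.27  0.54  2.28]
```

Request:
arm_command([
  [[0,0,0],[0,0,0],10],
  [[0,0,0],[0,0,0],10],
])

```text
clock: 9.4
tcp_pos: [0.4787, -0.2655, 0.0249]
orientation: [2.14, 2.297, 0.003]
contact_force: [-1.0, 0.9, 7.6]
grip_width: 0.0167
```

```bash
python3 - <<'E'
from h import *
state();state();r.grab_frame("wrist");state()
E
```

```text
t 9.4 tcp [ 0.4787 -0.2655  0.0249] x [-0.071  0.998 -0.001] z [ 0.003 -0.    -1.   ] F [-1.   0.9  7.6] w 0.0167 j [ 0.2   0.6   0.24  2.03 -0.27  0.54  2.28]
t 9.4 tcp [ 0.4787 -0.2655  0.0249] x [-0.071  0.998 -0.001] z [ 0.003 -0.    -1.   ] F [-1.   0.9  7.6] w 0.0167 j [ 0.2   0.6   0.24  2.03 -0.27  0.54  2.28]
t 9.45 tcp [ 0.4787 -0.2655  0.025 ] x [-0.071  0.998 -0.   ] z [ 0.003 -0.    -1.   ] F [0.3 1.3 7.9] w 0.0164 j [ 0.2   0.6   0.24  2.03 -0.27  0.54  2.28]
```

Request:
arm_command([
  [[0,0,0.04],[0,0,0],10],
  [[0,0,0.08],[0,0,0],10],
  [[0,0.045,0.1],[0,0,0],10],
  [[0,0.095,0.1],[0,0,0],10],
  [[0,0.145,0.1],[0,0,0],10],
  [[0,0.195,0.1],[0,0,0.1],10],
  [[0,0.245,0.1],[0,0,0.2],10],
  [[0.01,0.29,0.1],[0,0,0.306],10],
  [[0.016,0.335,0.1],[0,0,0.306],10],
  [[0.016,0.38,0.1],[0,0,0.306],10],
])

```text
clock: 10.45
tcp_pos: [0.4943, 0.1165, 0.1244]
orientation: [1.766, 2.596, 0.004]
contact_force: [0.3, -0.8, 0.0]
grip_width: 0.0162
```

Request:
arm_command([
  [[0,0.045,0],[0,0,0],10],
  [[0,0.08,0],[0,0,0],10],
  [[0,0.092,0],[0,0,0],10],
  [[0,0.092,-0.03],[0,0,0],10],
  [[0,0.092,-0.055],[0,0,0],10],
  [[0,0.092,-0.07],[0,0,0],10],
  [[0,0.092,-0.076],[0,0,0],10],
  [[0,0.092,-0.078],[0,0,0],10],
  [[0,0.092,-0.078],[0,0,0],10],
  [[0,0.092,-0.078],[0,0,0],10],
])

```text
clock: 11.45
tcp_pos: [0.494, 0.2065, 0.0462]
orientation: [1.767, 2.597, 0.002]
contact_force: [0.6, 0.4, -0.9]
grip_width: 0.0167
```

```bash
cat >> h.py <<'E'
_a=np.radians(21.6);TX=np.array([np.cos(_a),np.sin(_a),0]);TY=np.array([-TX[1],TX[0],0]);E0=np.array([.552,.255,0])
def tf(P): P=np.atleast_2d(P)-E0; return np.c_[P@TX,P@TY,P[:,2]].round(4)
E
python3 - <<'E'
from h import *
o,M=state();print(tf(o["tcp_pos"]));m=r.camera_model("wrist");np.save("w6.npy",m,allow_pickle=True);cv2.imwrite("pics/w6.png",r.grab_frame("wrist"))
s=r.grab_frame("side")[160:250,200:330]
E
```

```text
t 11.45 tcp [0.494  0.2065 0.0462] x [-0.367  0.93   0.   ] z [ 0.002  0.001 -1.   ] F [ 0.6  0.4 -0.9] w 0.0167 j [-0.61  0.54  0.13  2.04 -0.12  0.57  1.55]
[[-0.0718 -0.0237  0.0462]]
```

View pics/w6.png

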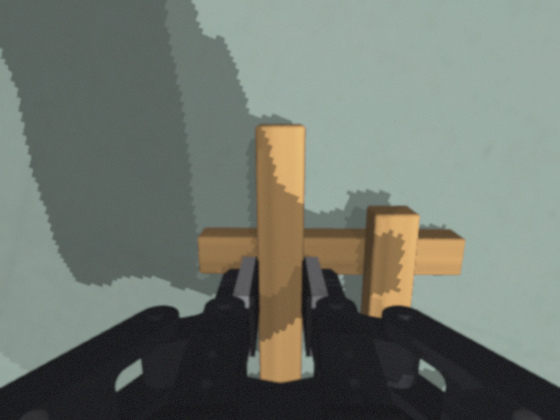

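Strip_b is held at cols 257-304, parallel to strip_a at cols 366-418, over the front strip. I'll lower it to feel the front strip before sliding in.

Request:
arm_command([
  [[0,0,-0.002],[0,0,0],10],
  [[0,0,-0.004],[0,0,0],10],
  [[0,0,-0.0055],[0,0,0],10],
  [[0,0,-0.0055],[0,0,0],10],
])

```text
clock: 11.95
tcp_pos: [0.4935, 0.2066, 0.0409]
orientation: [-1.767, -2.597, -0.001]
contact_force: [-3.2, -0.0, 14.3]
grip_width: 0.0165
```

```bash
python3 - <<'E'
from h import *
state()
E
```

```text
t 11.95 tcp [0.4935 0.2066 0.0409] x [-0.367  0.93   0.   ] z [ 0.  0. -1.] F [-3.2 -0.  14.3] w 0.0165 j [-0.61  0.55  0.13  2.04 -0.13  0.56  1.55]
```

Request:
arm_command([
  [[0,0,0.0035],[0,0,0],10],
  [[0.008,0.003,0.0035],[0,0,0],10],
  [[0.016,0.006,0.0035],[0,0,0],10],
  [[0.024,0.009,0.0035],[0,0,0],10],
  [[0.0331,0.0123,0.0035],[0,0,0],10],
  [[0.0331,0.0123,0.0035],[0,0,0],10],
  [[0.0331,0.0123,0.002],[0,0,0],10],
  [[0.0331,0.0123,0.0006],[0,0,0],10],
  [[0.0331,0.0123,0],[0,0,0],10],
  [[0.0331,0.0123,0],[0,0,0],10],
])

```text
clock: 12.95
tcp_pos: [0.5263, 0.2186, 0.0409]
orientation: [-1.767, -2.597, -0.001]
contact_force: [-2.8, -1.4, 13.4]
grip_width: 0.0166
```

```bash
python3 - <<'E'
from h import *
o,M=state();print(tf(o["tcp_pos"]))
E
```

```text
t 12.95 tcp [0.5263 0.2186 0.0409] x [-0.367  0.93   0.   ] z [ 0.  0. -1.] F [-2.8 -1.4 13.4] w 0.0166 j [-0.6   0.59  0.13  1.96 -0.13  0.6   1.56]
[[-0.0373 -0.0243  0.0409]]
```

Request:
arm_command([
  [[0,0,0.001],[0,0,0],10],
  [[0,0,0.001],[0,0,0],36],
  [[0,0,0.001],[0,0,0],36],
  [[0,0,0.001],[0,0,0],36],
  [[0,0,0.001],[0,0,0],36],
  [[0,0,0.02],[0,0,0],36],
  [[0,0,0.05],[0,0,0],36],
  [[-0.01,-0.01,0.09],[0,0,0],60],
  [[-0.02,-0.03,0.125],[0,0,0],60],
  [[-0.04,-0.05,0.15],[0,0,0],60],
])

```text
clock: 13.95
tcp_pos: [0.4876, 0.1686, 0.192]
orientation: [1.766, 2.596, 0.005]
contact_force: [0.1, 0.9, 0.7]
grip_width: 0.0513
```

```bash
python3 - <<'E'
from h import *
state();m=r.camera_model("wrist");np.save("w7.npy",m,allow_pickle=True);I=r.grab_frame("wrist");cv2.imwrite("pics/w7.png",I)
E
```

```text
t 13.95 tcp [0.4876 0.1686 0.192 ] x [-0.367  0.93  -0.   ] z [ 0.003  0.001 -1.   ] F [0.1 0.9 0.7] w 0.0513 j [-0.61  0.28  0.18  2.   -0.07  0.86  1.56]
```

View pics/w7.png

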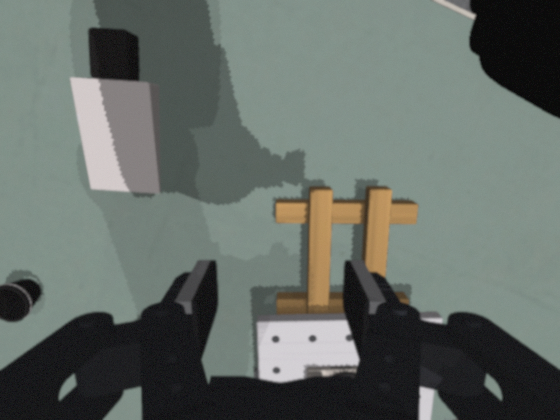

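Both strips now lie on the packing (near ends at (320,189) and (380,189)) and reach under the edge at row ~315. The wedge is at (72..158, 78..193) with its grip block at about (113,52).

```bash
python3 - <<'E'
from h import *
m=np.load("w7.npy",allow_pickle=True).item()
f=lambda px,z: tf(p2w(m,px,z))[:,:2].tolist()
print("b",f([(309,188),(331,188),(308,305),(330,305)],.032),"a",f([(369,188),(391,188),(366,280),(388,280)],.032))
print("edge",f([(257,321),(442,316)],.054))
t=p2w(m,[(91,189),(159,193)],.003);k=p2w(m,[(72,78),(151,84)],.0255)
d=(t.mean(0)-k.mean(0))[:2];d/=np.linalg.norm(d);print("tip",t.round(4).tolist(),"thick",k.round(4).tolist(),"ang",np.degrees(np.arctan2(d[1],d[0])),"grip",t.mean(0)[:2]-.108*d)
print("perp",(t[1]-t[0]),(k[1]-k[0]))
E
```

```text
b [[-0.1002, -0.0338], [-0.1002, -0.0166], [0.0017, -0.0326], [0.0017, -0.0138]] a [[-0.1002, 0.0132], [-0.1001, 0.0305], [-0.0215, 0.0157], [-0.0215, 0.0342]]
edge [[0.0036, -0.075], [-0.0002, 0.0733]]
tip [[0.5458, 0.0157, 0.003], [0.5275, 0.072, 0.003]] thick [[0.4598, -0.0094, 0.0255], [0.4425, 0.0474, 0.0255]] ang 16.187133798135516 grip [0.43294415 0.01370823]
perp [-0.01829487  0.0562747   0.        ] [-0.01727757  0.0568075   0.        ]
```

Request:
arm_command([
  [[-0.015,-0.045,0],[0,0,-0.04],60],
  [[-0.03,-0.09,-0.02],[0,0,-0.082],60],
  [[-0.045,-0.13,-0.05],[0,0,-0.082],60],
  [[-0.054,-0.1545,-0.08],[0,0,-0.082],60],
  [[-0.054,-0.1545,-0.11],[0,0,-0.082],60],
  [[-0.054,-0.1545,-0.11],[0,0,-0.082],60],
  [[-0.054,-0.1545,-0.11],[0,0,-0.082],60],
])

```text
clock: 14.7
tcp_pos: [0.4325, 0.0145, 0.0798]
orientation: [-1.871, -2.523, 0.001]
contact_force: [1.2, 0.4, 0.3]
grip_width: 0.0509
```

```bash
python3 - <<'E'
from h import *
state();cv2.imwrite("pics/w8.png",r.grab_frame("wrist"))
E
```

```text
t 14.7 tcp [0.4325 0.0145 0.0798] x [-0.29   0.957  0.   ] z [-0.001 -0.    -1.   ] F [1.2 0.4 0.3] w 0.0509 j [-0.37  0.36  0.22  2.26 -0.15  0.53  1.84]
```

View pics/w8.png

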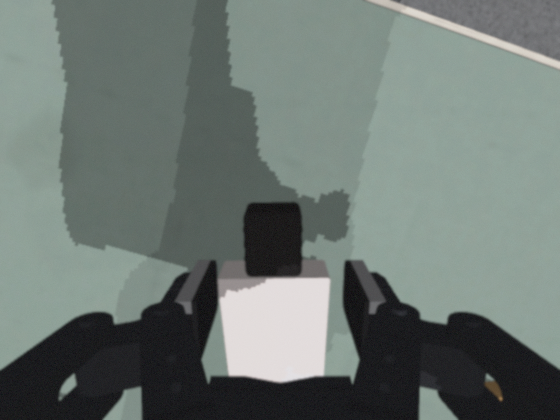

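The block is at cols 245-301, rows 203-275. That puts it about 7 px left of the jaw centre, so I'm checking the offset.

```bash
python3 - <<'E'
from h import *
o,M=state();m=r.camera_model("wrist")
for n,px,z in(("block back",[(246,205),(300,205)],.026),("thick edge",[(218,278),(329,278)],.0255)):
    P=p2w(m,px,z)-o["tcp_pos"];print(n,(P@M)[:,:2].round(4).tolist())
E
```

```text
t 14.75 tcp [0.4334 0.0149 0.0806] x [-0.291  0.957  0.   ] z [ 0.001  0.    -1.   ] F [-0.4  0.   1.2] w 0.0514 j [-0.37  0.36  0.22  2.26 -0.15  0.53  1.84]
block back [[-0.0169, -0.0215], [0.0101, -0.0215]]
thick edge [[-0.0327, 0.0184], [0.026, 0.0185]]
```

Request:
arm_command([
  [[0,-0.0036,-0.02],[0,0,0],60],
  [[0,-0.0036,-0.04],[0,0,0],60],
  [[0,-0.0036,-0.056],[0,0,0],60],
  [[0,-0.0036,-0.056],[0,0,0],60],
  [[0,-0.0036,-0.056],[0,0,0],20],
  [[0,-0.0036,-0.056],[0,0,0],20],
  [[0,-0.0036,-0.056],[0,0,0],20],
  [[0,-0.0036,-0.056],[0,0,0],20],
  [[0,-0.0036,-0.056],[0,0,0],20],
], newtons=80)

```text
clock: 15.65
tcp_pos: [0.4336, 0.0112, 0.0253]
orientation: [1.87, 2.522, 0.004]
contact_force: [-1.5, 0.7, 5.2]
grip_width: 0.0281
```

```bash
python3 - <<'E'
from h import *
state()
E
```

```text
t 15.65 tcp [0.4336 0.0112 0.0253] x [-0.291  0.957  0.   ] z [ 0.003  0.001 -1.   ] F [-1.5  0.7  5.2] w 0.0281 j [-0.31  0.48  0.17  2.28 -0.2   0.39  1.89]
```

Request:
arm_command([
  [[0,0,0.03],[0,0,0],20],
  [[0,0,0.065],[0,0,0],20],
  [[0,0.02,0.075],[0,0,0],20],
  [[0,0.06,0.075],[0,0,0.04],20],
  [[0.004,0.1,0.075],[0,0,0.082],20],
  [[0.009,0.145,0.075],[0,0,0.082],20],
  [[0.009,0.185,0.075],[0,0,0.082],20],
  [[0.009,0.2,0.07],[0,0,0.082],20],
  [[0.009,0.2,0.055],[0,0,0.082],20],
  [[0.009,0.2,0.045],[0,0,0.082],20],
])

```text
clock: 16.65
tcp_pos: [0.4412, 0.211, 0.0688]
orientation: [1.765, 2.598, 0.001]
contact_force: [-0.5, -0.3, -0.8]
grip_width: 0.0282
```

Request:
arm_command([
  [[0,0,0],[0,0,0],20],
  [[0,0,0],[0,0,0],20],
])

```text
clock: 16.85
tcp_pos: [0.4414, 0.2096, 0.0689]
orientation: [1.769, 2.596, -0.001]
contact_force: [-0.0, -0.1, -1.1]
grip_width: 0.0281
```

```bash
python3 - <<'E'
from h import *
o,M=state();print(tf(o["tcp_pos"]));m=r.camera_model("wrist");np.save("w9.npy",m,allow_pickle=True);cv2.imwrite("pics/w9.png",r.grab_frame("wrist"))
ms=r.camera_model("side");s=r.grab_frame("side");cv2.imwrite("pics/s9f.png",s);cv2.imwrite("pics/s9.png",cv2.resize(s[150:260,190:330],None,fx=5,fy=5,interpolation=cv2.INTER_CUBIC))
E
```

```text
t 16.85 tcp [0.4414 0.2096 0.0689] x [-0.366  0.931 -0.   ] z [-0.    -0.001 -1.   ] F [-0.  -0.1 -1.1] w 0.0281 j [-0.71  0.44  0.17  2.14 -0.14  0.56  1.5 ]
[[-0.1195 -0.0015  0.0689]]
```

View pics/s9.png

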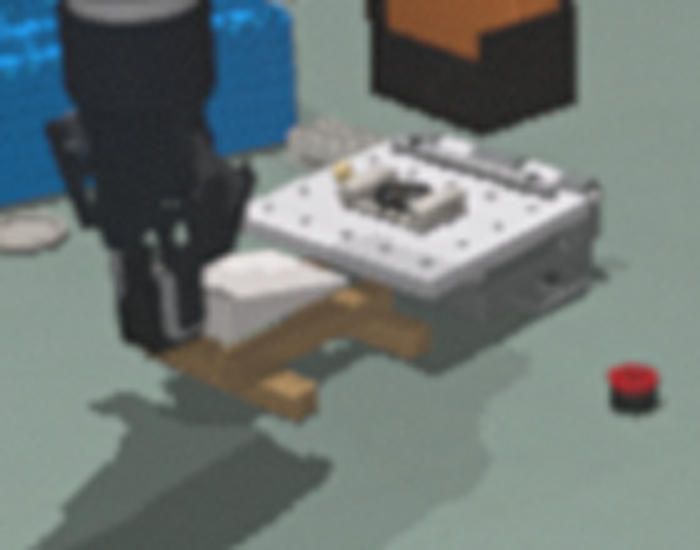

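The side view shows the wedge level above the packing with its tip just short of the edge. I'll lower it to contact.

Request:
arm_command([
  [[0,0,-0.004],[0,0,0],20],
  [[0,0,-0.008],[0,0,0],20],
  [[0,0,-0.0095],[0,0,0],20],
  [[0,0,-0.0105],[0,0,0],20],
  [[0,0,-0.0115],[0,0,0],20],
  [[0,0,-0.0115],[0,0,0],20],
])

```text
clock: 17.55
tcp_pos: [0.4414, 0.2106, 0.0574]
orientation: [-1.767, -2.597, 0.0]
contact_force: [-0.9, -0.2, 1.6]
grip_width: 0.028
```

```bash
python3 - <<'E'
from h import *
o,M=state();print(o["moment"])
E
```

```text
t 17.55 tcp [0.4414 0.2106 0.0574] x [-0.367  0.93   0.   ] z [-0.  0. -1.] F [-0.9 -0.2  1.6] w 0.028 j [-0.71  0.47  0.16  2.15 -0.14  0.54  1.51]
[-0.09887102  0.10319078  0.00759256]
```

Request:
arm_command([
  [[0.004,0.0015,-0.0004],[0,0,0],20],
  [[0.0079,0.0031,-0.0004],[0,0,0],20],
  [[0.0118,0.0047,-0.0004],[0,0,0],20],
  [[0.0158,0.0062,-0.0004],[0,0,0],20],
  [[0.0198,0.0078,-0.0004],[0,0,0],20],
  [[0.0237,0.0093,-0.0004],[0,0,0],20],
  [[0.0277,0.0109,-0.0004],[0,0,0],20],
  [[0.0316,0.0124,-0.0004],[0,0,0],20],
  [[0.0335,0.0132,-0.0004],[0,0,0],20],
  [[0.0335,0.0132,-0.0004],[0,0,0],20],
])

```text
clock: 18.55
tcp_pos: [0.4748, 0.2238, 0.0574]
orientation: [-1.767, -2.597, 0.001]
contact_force: [-3.2, -1.1, 8.8]
grip_width: 0.0282
```

```bash
python3 - <<'E'
from h import *
o,M=state();print(tf(o["tcp_pos"]),o["contact_force"]@np.c_[TX,TY],o["moment"])
E
```

```text
t 18.55 tcp [0.4748 0.2238 0.0574] x [-0.367  0.93   0.   ] z [-0.001 -0.    -1.   ] F [-3.2 -1.1  8.8] w 0.0282 j [-0.69  0.51  0.16  2.06 -0.15  0.58  1.52]
[[-0.0832 -0.0006  0.0574]] [-3.42025704  0.14538311] [-0.25289031  0.54758979 -0.0314894 ]
```

Request:
arm_command([
  [[0,0,0.0003],[0,0,0],20],
  [[0.002,0.0008,0.0003],[0,0,0],20],
  [[0.004,0.0015,0.0003],[0,0,0],20],
  [[0.006,0.0023,0.0003],[0,0,0],20],
  [[0.008,0.0031,0.0003],[0,0,0],20],
  [[0.0093,0.0037,0.0003],[0,0,0],20],
  [[0.0093,0.0037,0.0003],[0,0,0],20],
])

```text
clock: 19.25
tcp_pos: [0.4809, 0.2261, 0.0573]
orientation: [-1.764, -2.594, 0.01]
contact_force: [-12.8, -4.5, 18.9]
grip_width: 0.0284
```

```bash
python3 - <<'E'
from h import *
o,M=state();print(tf(o["tcp_pos"]),o["contact_force"]@np.c_[TX,TY],o["moment"])
I=r.grab_frame("side");a=cv2.imread("pics/s9f.png")
f=lambda g:cv2.resize(g[165:225,195:325],None,fx=5,fy=5,interpolation=cv2.INTER_CUBIC)
cv2.imwrite("pics/s10.png",np.vstack([f(a)[:290],f(I)[:300]]))
E
```

```text
t 19.25 tcp [0.4809 0.2261 0.0573] x [-0.367  0.93   0.   ] z [-0.007 -0.003 -1.   ] F [-12.8  -4.5  18.9] w 0.0284 j [-0.69  0.52  0.16  2.04 -0.15  0.6   1.53]
[[-0.0767 -0.0007  0.0573]] [-13.57409317   0.48452135] [-0.9973139   2.46140245  0.04389009]
```

View pics/s10.png

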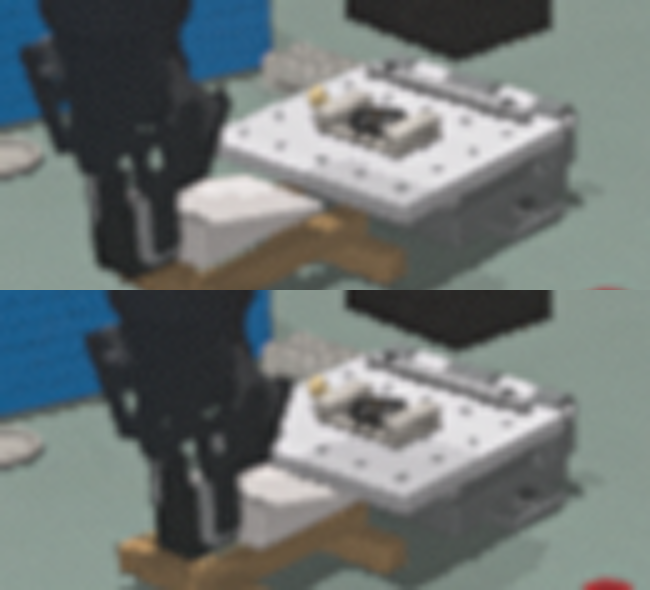

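The picture pair shows the wedge tip under the edge and the plate not visibly raised. The push is 13.6 N and the down-load 19 N, which is too much, so I'll ease the z command and carry on.

Request:
arm_command([
  [[0,0,0.0004],[0,0,0],20],
  [[0,0,0.0008],[0,0,0],20],
  [[0.0009,0.0004,0.0008],[0,0,0],20],
  [[0.0019,0.0007,0.0008],[0,0,0],20],
  [[0.0028,0.0011,0.0009],[0,0,0],20],
  [[0.0037,0.0015,0.001],[0,0,0],20],
  [[0.0037,0.0015,0.001],[0,0,0],20],
])

```text
clock: 20.0
tcp_pos: [0.4849, 0.2277, 0.0574]
orientation: [-1.765, -2.595, 0.009]
contact_force: [-8.8, -3.9, 6.7]
grip_width: 0.0284
```

```bash
python3 - <<'E'
from h import *
o,M=state();print(tf(o["tcp_pos"]),o["contact_force"]@np.c_[TX,TY],o["moment"]@TY)
E
```

```text
t 20.0 tcp [0.4849 0.2277 0.0574] x [-0.368  0.93  -0.   ] z [-0.006 -0.003 -1.   ] F [-8.8 -3.9  6.7] w 0.0284 j [-0.68  0.52  0.16  2.03 -0.15  0.6   1.53]
[[-0.0724 -0.0007  0.0574]] [-9.66482832 -0.41184544] 1.5906513482027032
```

Request:
arm_command([
  [[0.0014,0.0006,0.0003],[0,0,0],20],
  [[0.0028,0.0011,0.0004],[0,0,0],20],
  [[0.0042,0.0017,0.0004],[0,0,0],20],
  [[0.0056,0.0022,0.0004],[0,0,0],20],
  [[0.0065,0.0026,0.0004],[0,0,0],20],
  [[0.0065,0.0026,0.0004],[0,0,0],20],
])

```text
clock: 20.6
tcp_pos: [0.4916, 0.2303, 0.0576]
orientation: [-1.765, -2.595, 0.009]
contact_force: [-6.3, -2.5, 3.9]
grip_width: 0.0285
```

```bash
python3 - <<'E'
from h import *
o,M=state();print(tf(o["tcp_pos"]),o["contact_force"]@np.c_[TX,TY],o["moment"]@TY)
I=r.grab_frame("side");cv2.imwrite("pics/s11f.png",I);a=cv2.imread("pics/s9f.png")
# plate shift along image columns: phase correlation of front-right plate region
for (x0,x1,y0,y1) in [(252,300,180,212),(255,285,195,212),(295,312,170,190),(290,320,150,170)]:
    A,B=[cv2.cvtColor(g,cv2.COLOR_BGR2GRAY)[y0:y1,x0:x1].astype(np.float64) for g in(a,I)]
    print((x0,y0),cv2.phaseCorrelate(A,B,cv2.createHanningWindow(A.shape[::-1],cv2.CV_64F)))
m=r.camera_model("side");P=E0-.075*TY+[0,0,.054]
print("px/mm up at near corner",w2p(m,P),w2p(m,[P+[0,0,.005]]), "mid",w2p(m,E0+[0,0,.054]))
E
```

```text
t 20.6 tcp [0.4916 0.2303 0.0576] x [-0.368  0.93  -0.001] z [-0.006 -0.003 -1.   ] F [-6.3 -2.5  3.9] w 0.0285 j [-0.68  0.53  0.16  2.02 -0.15  0.61  1.53]
[[-0.0652 -0.0007  0.0576]] [-6.75492887 -0.06345192] 1.4002880714121648
(252, 180) ((0.3526083755593312, -0.4683260649746117), 0.9518805979987319)
(255, 195) ((0.03161433108719258, -0.6212897535475026), 0.5004329391112254)
(295, 170) ((0.022409369180380168, -0.07395034184501803), 1.0794371070961315)
(290, 150) ((-0.0625728752220116, 0.04511725368662134), 0.9553342108500432)
px/mm up at near corner [[274.05712461 206.29470848]] [[274.00836642 204.58692026]] mid [[253.77742355 198.90166953]]
```

```bash
cat > lift.py <<'E'
from h import *
def lift(a,I,m):
    g=lambda q:cv2.GaussianBlur(cv2.cvtColor(q,cv2.COLOR_BGR2GRAY),(0,0),.7).astype(np.float32)
    a,I=g(a),g(I);yy,xx=np.mgrid[150:225,230:330];px=np.c_[xx.ravel(),yy.ravel()]
    W=p2w(m,px,.054);T=tf(W);best=[]
    for ylo,yhi in((-.074,-.02),(-.074,.02),(-.08,0)):
        k=(T[:,0]>-.002)&(T[:,0]<.14)&(T[:,1]>ylo)&(T[:,1]<yhi);e=[]
        hs=np.arange(-2,10.1,.25)
        for h in hs:
            Q=W[k].copy();Q[:,2]+=h/1e3*(.152-T[k,0])/.152;Q[:,:2]-=0
            q=w2p(m,Q).astype(np.float32)
            s=cv2.remap(I,q[:,0].reshape(1,-1),q[:,1].reshape(1,-1),cv2.INTER_CUBIC).ravel()
            e.append(np.median(np.abs(s-a[px[k,1],px[k,0]])) if 0 else np.mean(np.minimum(np.abs(s-a[px[k,1],px[k,0]]),25)))
        i=int(np.argmin(e));best.append((hs[i],round(e[i],2),round(e[8],2)))
    return best
if __name__=="__main__":
    m=r.camera_model("side");a=cv2.imread("pics/s9f.png")
    print("10?",lift(a,cv2.imread("pics/side0.png"),m));print("now",lift(a,cv2.imread("pics/s11f.png"),m))
E
python3 lift.py
```

```text
10? [(np.float64(-1.0), np.float32(6.11), np.float32(7.16)), (np.float64(-0.5), np.float32(5.73), np.float32(6.23)), (np.float64(-0.75), np.float32(6.15), np.float32(6.7))]
now [(np.float64(3.25), np.float32(9.38), np.float32(12.98)), (np.float64(3.25), np.float32(9.47), np.float32(12.53)), (np.float64(3.25), np.float32(9.19), np.float32(12.97))]
```

Request:
arm_command([
  [[0.001,0.0004,0.0001],[0,0,0],20],
  [[0.002,0.0008,0.0002],[0,0,0],20],
  [[0.003,0.0012,0.0002],[0,0,0],20],
  [[0.0037,0.0015,0.0002],[0,0,0],20],
  [[0.0037,0.0015,0.0002],[0,0,0],20],
  [[0.0037,0.0015,0.0002],[0,0,0],20],
  [[0.0037,0.0015,0.0002],[0,0,0],20],
])

```text
clock: 21.35
tcp_pos: [0.4953, 0.2318, 0.0577]
orientation: [-1.765, -2.595, 0.009]
contact_force: [-7.2, -2.6, 3.2]
grip_width: 0.0282
```

```bash
python3 - <<'E'
from lift import *
o,M=state();print(tf(o["tcp_pos"]),o["contact_force"]@np.c_[TX,TY],o["moment"]@TY)
I=r.grab_frame("side");print(lift(cv2.imread("pics/s9f.png"),I,r.camera_model("side")))
W=r.grab_frame("wrist")
f=cv2.resize(I[160:230,200:340],(560,280),interpolation=cv2.INTER_CUBIC)
cv2.imwrite("pics/s12.png",np.vstack([f,cv2.resize(W[100:420],(560,320))]))
E
```

```text
t 21.35 tcp [0.4953 0.2318 0.0577] x [-0.368  0.93  -0.001] z [-0.006 -0.003 -1.   ] F [-7.2 -2.6  3.2] w 0.0282 j [-0.68  0.54  0.16  2.01 -0.15  0.61  1.53]
[[-0.0613 -0.0007  0.0577]] [-7.66067874  0.28419027] 1.358709741713987
[(np.float64(4.25), np.float32(10.11), np.float32(14.69)), (np.float64(4.25), np.float32(9.83), np.float32(14.11)), (np.float64(4.25), np.float32(9.81), np.float32(14.63))]
```

View pics/s12.png

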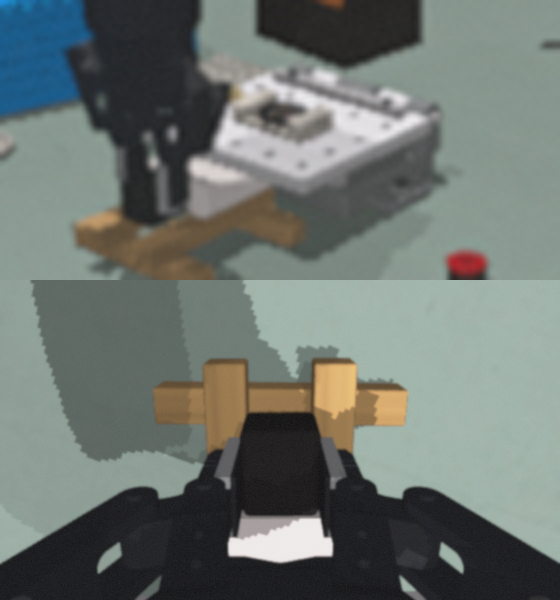

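The plate is raised (corner near (300,188) in the upper half). The wedge rests on both strips, which are still parallel and reaching under the edge, and the gripper is clear of the plate.

```bash
python3 -c "
from bench import r
print(r.hand_in())"
```

```text
the job is handed in; nothing more can be done
None
```

I finished the packing and the wedge now holds the plate's front edge up by about 4.25 mm. I handed the job in at about 21.4 s, still gripping the wedge.

- **Packing:** Both loose strips lie across the two lower ones, with about 47 mm between centre lines. Their far ends reach about 20 mm under the edge. I let go of each one, and the last picture shows both still in place.
- **Lift:** Comparing side-camera pictures before and after gives 4.25 mm. The wedge position gives about 4.7 mm (tip about 47 mm past the edge). The two agree within the roughly 2 mm calibration error, and both are under the 8 mm limit.
- **Forces at the end:** The push on the wedge was about 7.7 N and the vertical load about 3 N.
- **What disagreed:**
  - Part-way through the push the load rose to 13.6 N of push and 19 N of downward press, so I eased the height command and it went on smoothly.
  - The tool stayed tilted by about 0.4° under the push.
  - The grip height reading for the second strip was 3 mm higher than for the first. I touched the strip down on the front lower strip to find its true height before sliding it in.
- **Not checked:** I saw no contact with the plate by the gripper and did not move the loupe, oil pot or ring. I did not measure their positions again at the end.

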